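# Clear and open the benchtop centrifuge

### The arm

A 6-joint arm with a two-finger parallel gripper is mounted at the origin on the work surface. World frame = base frame: x ahead of the robot, y to its left, z up, the work surface at z = 0. Lengths are in m, angles in rad, forces in N, time in s.
With the tool pointing down it reaches from about 0.25 to 0.775 m from the base axis. Payload 4 kg.
Tool frame: the origin (TCP) lies midway between the tips of the shut fingers; the grasp point (between the pads) lies robot.tcp_to_grasp behind it (robot.tcp_to_grasp is the distance from the TCP to the grasp point, in m); y points along the fingers, x is the direction in which the jaws open and shut, and the axes are right-handed (so a half turn about y gives the same grasp; the last joint's range is limited). The gripper opens to 94 mm and grips with 3 to 60 N. Pads are 16 mm wide; open, the fingers measure 119 mm over their backs; the gripper's body (75 mm by 177 mm) begins 78 mm behind the grasp point.
Start: joints at [1.028, 0.087, 1.371, -0, 1.684, -0.103], TCP at [0.234, 0.498, 0.206] pointing down, gripper open.
Joint ranges: [-3.1, 3.1], [-0.76, 2.03], [0.27, 2.55], [-1.08, 4.22], [0.17, 2.65], [-2.57, 2.57]. Speed limits (rad/s): [2.79, 2.79, 3.14, 3.14, 3.14, 3.14].

### API

Orientations are given as [roll, pitch, yaw] about the fixed x, y, z axes, in that order (R = Rz(yaw) Ry(pitch) Rx(roll)).
In Python, from bench import robot gives the robot as it stands.
- The arm moves only by the tool arm_command, never from a script. Its argument "series" is text: rows parted by semicolons, each of 7 numbers parted by spaces: the turn, a rotation vector about the tool's x, y, z in rad, then the shift along the tool's x, y, z in m, then the finger opening in m, from 0 to 0.094. A call has 1 to 12 rows; each row shifts and turns the pose as measured when the row begins, along the tool's axes as they then stand; what a row does not reach is not made up. A row lasts 1/10 s, in which the tool goes at most 50 mm and 8.59 degrees, less where a joint would pass 70% of its speed; a pose out of reach is approached as far as the arm can. A call with a gripper value outside its range is refused whole. The fingers move at their own pace and stop on an object; the grip force is fixed at half the most. Time passes only in rows, so rows that do not move let the fingers close. It gives the time, the measured TCP pose, the force and the opening at its end, in the units of the state.
- robot.get_obs(): the state, without advancing time (a new reading comes with each control period).
- robot.snapshot(name): name is "side" or "top" or "wrist"; returns the picture (400x640x3 uint8, blue, green, red); there is no depth.
- robot.camera_params(name): a dict with "fx", "fy", "cx", "cy" (pixels), "distortion" ([k1, k2, p1, p2, k3] as OpenCV has them; the pictures are not rectified), "extrinsics" (4x4, takes a point from camera to world coordinates). Camera axes: x right, y up, looking along -z (the intrinsics and any distortion apply to the point x, -y, -z); pixel columns grow to the right and rows downward; lengths in m; the calibration is good to about 2 mm. A picture is of the moment at which its call begins: read the wrist's pose just before it. camera_params takes no time and is no camera call; for the wrist camera it gives the pose at the moment of the call.
- robot.close_job(): hands the job in, once; it reports no verdict.
Trained networks look in the newest picture that a camera, given by its name, has taken for a name from the list of things; names that differ only in an ending like _2 or _b are one class to them, and where a whole thing is asked for, a point or a joint stands for the part that bears it (a point fixed in the world has none). Each returns a list of dicts, best first, with "score" (0 to 1); they miss things now and then, are a little off and sometimes report something else, mostly with a low value. They report only what shows in the picture. A call takes as long as a camera call.
- robot.spot_in(camera, target): "centre" ([x, y, z] in m, in the coordinates of the camera as it stood for that picture, good to about 4 mm: the middle of the surface that is visible of it).
The state is a dict: "time": time; "joint_positions": joint angles; "qvel": joint speeds; "joint_torque": joint torques, N m; "tool_pos": TCP position; "ee_rot": TCP orientation; "wrist_force": force on the tool from outside, world axes, zero at the start; "wrist_torque": the same for the moment, N m; "width": finger opening in m.
Only numpy, scipy, OpenCV 4.12 (cv2) and the standard library are available. Lean on these libraries where they do the work, as an engineer would, in place of code of your own. Each camera call takes 0.05 s, during which the arm holds its last target.

### The job

The centrifuge has stopped and its lid is shut but unlatched; someone has left a rack of sample tubes standing on it. Lift the rack off and set it down upright on the bench, then raise the lid by its front lip, past its balance point, so that the gas struts carry it fully open and hold it there. Do not tip or drop the rack, do not throw the lid open, and leave the other things on the bench where they stand.

Things in the scene. Friction and masses are not known exactly. Their poses are not given: they have to be found in the camera images.
- centrifuge: White benchtop centrifuge, fixed; 325 mm deep, 250 wide, 166 high. Origin on the bench under it; x to its back (hinge side), y to its left, z up. Housing from x = -165 (foot of the sloped control panel, 30 mm high) to +160 mm. Panel slopes up from there to x = -115 at z = 105; above that the front is upright. The space below the lip is free.
- lid (a joint): Angle of the grey lid, rad: 0 shut, 1.31 fully open at its stop. The lid weighs about 0.9 kg, mostly carried by two gas struts: 1 to 3 N up at the lip raises it. Let go below its balance point (0.6 to 0.85 rad, varies) it sinks shut; beyond it the struts carry it to the stop by themselves (from 0.95 rad in about 2 s, more slowly from nearer the balance point) and hold it.
- lip (a point): Lower front edge, at mid-width, of the lid's lip: a tongue 120 mm wide, 11 mm thick, in the middle of the lid's front edge, jutting 40 mm out past the upright front face, free beneath. 143 mm above the bench when shut; moves with the lid. Axes: x towards the hinge, y along the lip, z out of the lid's top.
- hinge (a point): Middle of the lid's hinge axis, fixed, 145 mm above the bench; the axis runs along the centrifuge's y. The lip's edge is 255 mm from it. The lid is a flat slab 244 mm wide; shut, it covers x = -117 to +94 mm of the centrifuge and its top is 164 mm above the bench.
- rack_mid (a point): The white rack of capped sample tubes, loose, about 0.16 kg, 44 mm wide (its x), 110 mm long (its y), 45 mm high to its deck; the tube caps rise to 57 mm above its foot. Origin: centre of the rack, 22.5 mm above its foot; z up. It starts on the lid's top.
- reagent: Bystander: brown screw-cap bottle, 70 mm diameter, 150 mm high; origin at the centre of its foot.
- beaker: Bystander: glass beaker, 72 mm diameter, 95 mm high; origin at the centre of its foot.
- tipbox: Bystander: pipette tip box, 85 (x) x 125 (y) mm, 67 mm high; origin at the centre of its foot. Apart from the things listed here, the bench within 0.75 m of the robot is bare.

How it is judged:
On the way, in this order (a step that is already met when the one before it is completed fails the run):
1. the rack stands upright on the bench, let go (height (world z) of rack_mid between 0.015 and 0.03 m and angle between rack_mid's own z axis and vertical below 0.15 rad and contact force between the fingers and rack below 0.1 N), for 0.2 s.
2. the lid has risen past its balance point to its open stop (value of joint lid above 1.22 rad), for 0.2 s.
At the end, for the whole second after the job is handed in: The lid stands still at its open stop (above 1.22 of 1.31 rad), held by its struts alone; the rack stands still and upright (within 0.15 rad) on the bench; the bottle, beaker and tip box are within 30 mm of where they were (value of joint lid above 1.22 rad and velocity of joint lid between -0.05 and 0.05 rad/s and height (world z) of rack_mid between 0.015 and 0.03 m and angle between rack_mid's own z axis and vertical below 0.15 rad and linear speed of rack below 0.03 m/s and distance of each of reagent, beaker, tipbox from where it was at the start of the episode below 0.03 m); the robot touches nothing.
It fails at once if the rack is tipped (over 0.5 rad) (angle between rack_mid's own z axis and vertical above 0.5 rad).
It fails at once if the rack is dropped (falls freely faster than 0.7 m/s, about 25 mm) (linear speed of rack above 0.7 m/s and contact force between the fingers and rack below 0.1 N).
It fails at once if the lid is thrown open (faster than 2.5 rad/s) (velocity of joint lid above 2.5 rad/s).
It fails at once if the bottle, the beaker or the tip box is knocked away (over 50 mm) or over (distance of any of reagent, beaker, tipbox from where it was at the start of the episode above 0.05 m or angle between any of reagent, beaker, tipbox's own z axis and vertical above 0.5 rad).
It also fails if it takes over 61 s, if anything falls off the work surface, if the arm or the gripper's body presses on something with over 40 N, if the wrist force passes 120 N, or if a joint passes its speed limit or range.

## Working session

There is one attempt and no reset: what is moved stays moved. The work goes in short steps, Python scripts to look and compute and a tool call to move; the robot and the scene stay as the last step left them, time stands still between calls to the robot, and variables do not carry over. Pictures are saved under pics/ and viewed, and the job is handed in when it is done.

Besides the shell and the picture viewer there is one more tool, called after "Call:" as name(argument=value, ...) on one line, values as JSON. arm_command: Moves the arm, as the interface text tells. Its arguments: {"type":"object","properties":{"series":{"type":"string"}},"required":["series"]}

```bash
ls; mkdir -p pics; cat > h.py <<'E'
from bench import robot
import numpy as np, cv2
def snap(n,f):
    p=robot.camera_params(n); im=robot.snapshot(n); cv2.imwrite('pics/'+f,im); return im,p
def towrld(p,c):
    E=np.array(p['extrinsics']); return (E@np.r_[c,1])[:3]
E
python3 - <<'E'
from h import *
o=robot.get_obs(); print({k:np.round(v,3).tolist() for k,v in o.items()}, robot.tcp_to_grasp)
for n in ('side','top'):
    im,p=snap(n,n+'0.png'); print(n,np.round(p['extrinsics'],3).tolist(),p['fx'],p['distortion'])
    for t in ('centrifuge','lid','lip','rack_mid','reagent','beaker','tipbox'):
        for d in robot.spot_in(n,t)[:2]: print(t,round(d['score'],2),np.round(towrld(p,d['centre']),3))
print(robot.get_obs()['time'])
E
```

```text
pics
{'time': 0.0, 'joint_positions': [1.028, 0.088, 1.372, -0.0, 1.684, -0.103], 'qvel': [0.001, 0.0, -0.002, 0.0, -0.0, 0.002], 'joint_torque': [0.001, -34.018, -30.243, 0.072, 0.033, -0.0], 'tool_pos': [0.234, 0.497, 0.204], 'ee_rot': [-1.571, 0.002, 1.131], 'wrist_force': [-0.044, -0.105, 0.165], 'wrist_torque': [-0.021, 0.008, 0.039], 'width': 0.094} 0.0188
side [[0.909, 0.315, -0.273, 0.201], [-0.417, 0.701, -0.579, -0.699], [0.009, 0.64, 0.768, 1.116], [0.0, 0.0, 0.0, 1.0]] 509.79811384601777 [-0.06216977  0.          0.          0.          0.        ]
centrifuge 0.92 [0.596 0.018 0.154]
lid 0.67 [0.595 0.037 0.167]
lip 0.86 [0.597 0.033 0.159]
rack_mid 0.96 [0.577 0.056 0.208]
reagent 0.77 [0.487 0.367 0.086]
beaker 0.92 [0.6   0.397 0.062]
tipbox 0.92 [ 0.656 -0.342  0.064]
top [[-0.028, 0.993, -0.114, 0.449], [-0.999, -0.03, -0.017, 0.018], [-0.02, 0.113, 0.993, 1.214], [0.0, 0.0, 0.0, 1.0]] 405.4620098608844 [-0.03217932  0.          0.          0.          0.        ]
centrifuge 0.9 [0.621 0.094 0.165]
lip 0.68 [0.604 0.064 0.165]
rack_mid 0.78 [0.584 0.067 0.206]
reagent 0.81 [0.487 0.374 0.102]
beaker 0.92 [0.602 0.428 0.05 ]
beaker 0.5 [0.603 0.067 0.163]
tipbox 0.58 [ 0.664 -0.32   0.069]
0.8
```

View pics/side0.png

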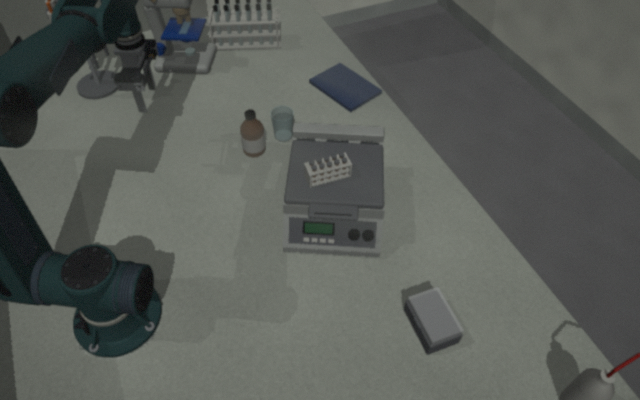

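View pics/top0.png

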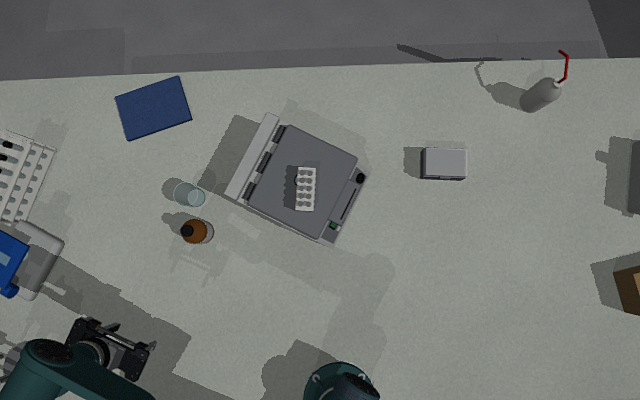

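The top view shows the lid as a grey quad around (300,180), with the rack at (306,188). The front lip is towards (350,205) and the hinge strip at (255,160). I'll enlarge it to measure.

```bash
python3 - <<'E'
from h import *
im=cv2.imread('pics/top0.png')[95:260,215:385]
im=cv2.convertScaleAbs(im,alpha=1.6,beta=15)
im=cv2.resize(im,None,fx=3.6,fy=3.6,interpolation=cv2.INTER_CUBIC)
for i in range(0,170,10): 
    cv2.putText(im,str(215+i),(int(i*3.6),8),0,.3,(0,0,255));cv2.line(im,(int(i*3.6),10),(int(i*3.6),14),(0,0,255))
for i in range(0,165,10): cv2.putText(im,str(95+i),(0,int(i*3.6)+4),0,.3,(0,0,255))
cv2.imwrite('pics/topz.png',im)
E
```

```text
(no output)
```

View pics/topz.png

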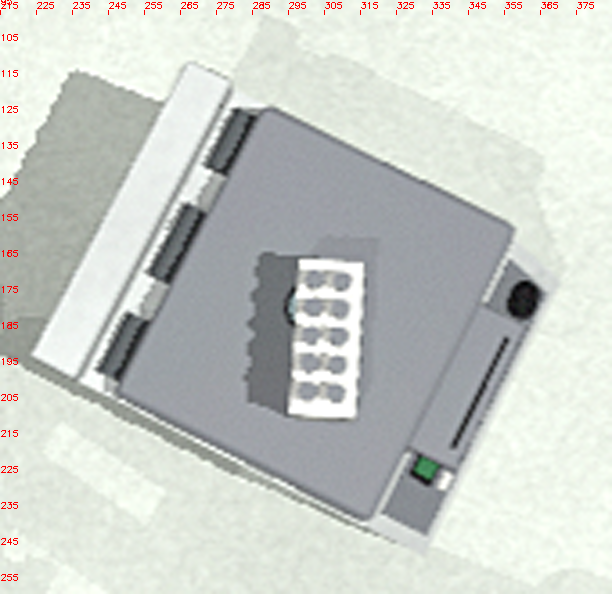

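```bash
cat >> h.py <<'E'
def px2w(p,uv,z):
    K=np.array([[p['fx'],0,p['cx']],[0,p['fy'],p['cy']],[0,0,1.]])
    q=cv2.undistortPoints(np.array(uv,float).reshape(-1,1,2),K,np.array(p['distortion'],float)).reshape(-1,2)
    E=np.array(p['extrinsics']); out=[]
    for a in q:
        d=E[:3,:3]@np.array([a[0],-a[1],-1]); o=E[:3,3]; out.append(o+d*(z-o[2])/d[2])
    return np.array(out)
E
python3 - <<'E'
from h import *
p=robot.camera_params('top'); f=lambda l:[(215+a/3.6,95+b/3.6) for a,b in l]
L=px2w(p,f([(268,108),(515,227),(378,522),(120,392)]),.164);print(L.round(3))
R=px2w(p,f([(299,258),(363,262),(356,418),(289,413)]),.209);print(R.round(3),R.mean(0).round(3))
for q in(L,R): 
  print([np.linalg.norm(q[i]-q[(i+1)%4]).round(3) for i in range(4)])
# lid pose
src=np.array([[.094,-.122],[-.117,-.122],[-.117,.122],[.094,.122]])
c=src.mean(0);m=L[:,:2].mean(0)
U,S,V=np.linalg.svd((src-c).T@(L[:,:2]-m)); Rm=(U@V).T
print(np.linalg.det(Rm),'yaw',np.arctan2(Rm[1,0],Rm[0,0]),'origin',m-Rm@c,'res',((L[:,:2]-m)-(src-c)@Rm.T).round(4))
d=(R[3]+R[2]-R[0]-R[1]); print('rack long yaw',np.arctan2(d[1],d[0]))
o=m-Rm@c
for n,l in dict(lip=[-.157,0],hinge=[.098,0],pf=[-.165,0]).items(): print(n,o+Rm@l)
E
```

```text
[[ 0.763  0.109  0.164]
 [ 0.667 -0.07   0.164]
 [ 0.456  0.036  0.164]
 [ 0.555  0.221  0.164]]
[[0.641 0.085 0.209]
 [0.636 0.041 0.209]
 [0.527 0.048 0.209]
 [0.532 0.095 0.209]] [0.584 0.067 0.209]
[np.float64(0.203), np.float64(0.237), np.float64(0.21), np.float64(0.236)]
[np.float64(0.045), np.float64(0.109), np.float64(0.047), np.float64(0.109)]
1.0000000000000002 yaw 1.0861437068792614 origin [0.61548358 0.08392429] res [[-0.0043 -0.0015]
 [-0.0017  0.0061]
 [ 0.0026 -0.0013]
 [ 0.0034 -0.0034]]
rack long yaw 3.0627502158080175
lip [ 0.54233712 -0.0549951 ]
hinge [0.66114188 0.1706383 ]
pf [ 0.53860991 -0.06207379]
```

Rack is centred at (0.584, 0.067) with its long axis at yaw about −0.08. The lid fit gives a yaw of 1.086 with about 5 mm residuals. I'll lift and turn first.

Call:
arm_command(series="0 -0.12 0 0 -0.025 0 0.094; 0 -0.12 0 0 -0.025 0 0.094; 0 -0.12 0 0 -0.025 0 0.094; 0 0 0 0 0 0 0.094")

```text
time: 1.2
tool_pos: [0.2338, 0.497, 0.2812]
ee_rot: [-1.569, 0.003, 1.504]
wrist_force: [0.8, -0.6, -0.0]
width: 0.0935
```

Call:
arm_command(series="0 0 0 -0.034 0 -0.0315 0.094; 0 0 0 -0.034 0 -0.0315 0.094; 0 0 0 -0.034 0 -0.0315 0.094; 0 0 0 -0.034 0 -0.0315 0.094; 0 0 0 -0.034 0 -0.0315 0.094; 0 0 0 -0.034 0 -0.0315 0.094; 0 0 0 -0.034 0 -0.0315 0.094; 0 0 0 -0.034 0 -0.0315 0.094; 0 0 0 -0.034 0 -0.0315 0.094; 0 0 0 -0.034 0 -0.0315 0.094; 0 0 0 -0.034 0 -0.0315 0.094; 0 0 0 0 0 0 0.094")

```text
time: 2.4
tool_pos: [0.5572, 0.082, 0.2615]
ee_rot: [-1.553, 0.01, 1.476]
wrist_force: [0.6, -0.0, -0.5]
width: 0.0938
```

```bash
cat >> h.py <<'E'
from scipy.spatial.transform import Rotation as Ro
def delta(target,roll=None):
    o=robot.get_obs(); R=Ro.from_euler('xyz',o['ee_rot']).as_matrix()
    return R.T@(np.array(target)-o['tool_pos'])
E
python3 - <<'E'
from h import *
im,p=snap('wrist','w1.png'); 
for d in robot.spot_in('wrist','rack_mid')[:2]: print(d['score'],towrld(p,d['centre']).round(4))
o=robot.get_obs();print(o['tool_pos'].round(4) if hasattr(o['tool_pos'],'round') else o['tool_pos'],o['ee_rot'],o['joint_positions'])
print(delta([.584,.067,.25]).round(4))
E
```

```text
0.85 [0.5684 0.0736 0.2076]
[0.555  0.0859 0.2625] [-1.55186595  0.00775918  1.48155034] [ 0.05563962  0.12568502  1.21679701 -0.00509969  1.81896004 -1.42704082]
[-0.0161  0.0121 -0.0308]
```

View pics/w1.png

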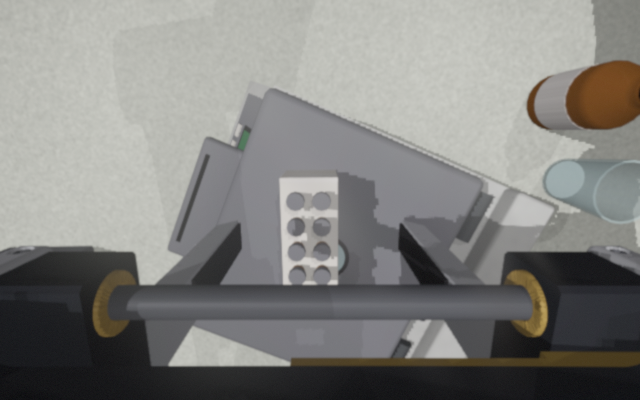

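The wrist view shows the rack between the fingers. Its far deck corners are at (280,178) and (338,176), and it is rotated slightly. I'll check those against the top-view fit.

```bash
python3 - <<'E'
from h import *
p=robot.camera_params('wrist')
w=px2w(p,[(280,178),(338,176),(338,284),(282,284)],.209); print(w.round(4), np.linalg.norm(w[0]-w[1]))
print(delta([.584,.066,.25]).round(4))
E
```

```text
[[0.5265 0.0577 0.209 ]
 [0.5288 0.101  0.209 ]
 [0.6161 0.0943 0.209 ]
 [0.6123 0.0494 0.209 ]] 0.043373581614036094
[-0.0171  0.0121 -0.0309]
```

Call:
arm_command(series="-0.019 0 0 -0.012 0.012 -0.03 0.094; 0 0 0 0 0 0 0.094")

```text
time: 2.7
tool_pos: [0.5826, 0.0738, 0.2493]
ee_rot: [-1.571, 0.006, 1.483]
wrist_force: [0.3, 0.2, -0.3]
width: 0.0941
```

```bash
python3 - <<'E'
from h import *
o=robot.get_obs();print(o['tool_pos'],o['ee_rot'])
print(delta([.583,.072,.180]).round(4))
im,p=snap('wrist','w2.png')
E
```

```text
[0.58262642 0.07375845 0.24930261] [-1.57056401  0.00637525  1.48259242]
[-0.0013  0.0693 -0.0005]
```

View pics/w2.png

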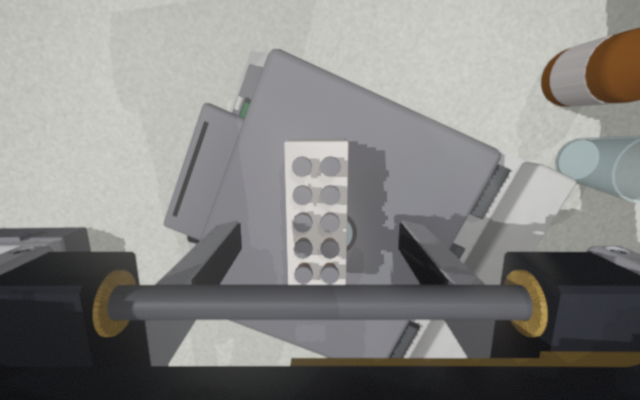

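The rack (columns 285–348) is centred between the fingers. I'll descend and close.

Call:
arm_command(series="0 0 0 0 0.025 0 0.094; 0 0 0 0 0.02 0 0.094; 0 0 0 0 0.015 0 0.094; 0 0 0 0 0.009 0 0.094; 0 0 0 0 0 0 0.094; 0 0 0 0 0 0 0.03; 0 0 0 0 0 0 0.03; 0 0 0 0 0 0 0.03; 0 0 0 0 0 0 0.03; 0 0 0 0 0 0 0.03; 0 0 0 0 0 0 0.03; 0 0 0 0 0 0 0.03")

```text
time: 3.95
tool_pos: [0.5802, 0.0824, 0.1889]
ee_rot: [-1.584, 0.002, 1.491]
wrist_force: [0.1, -1.0, -0.4]
width: 0.0436
```

Call:
arm_command(series="0 0 0 0 -0.01 0 0.03; 0 0 0 0 -0.01 0 0.03; 0 0 0 0 -0.01 0 0.03")

```text
time: 4.25
tool_pos: [0.5784, 0.0828, 0.2178]
ee_rot: [-1.577, 0.002, 1.491]
wrist_force: [0.2, -0.6, -2.3]
width: 0.044
```

```bash
python3 - <<'E'
from h import *
for i in range(3):
  o=robot.get_obs();print(o['tool_pos'],o['ee_rot'],o['wrist_force'],o['width'])
  im,p=snap('wrist','w3.png')
snap('side','s3.png')
im=cv2.imread('pics/s3.png')[100:270,220:420]; cv2.imwrite('pics/s3z.png',cv2.resize(cv2.convertScaleAbs(im,alpha=1.6),None,fx=3.5,fy=3.5))
E
```

```text
[0.5783686  0.08283468 0.21775858] [-1.5774329   0.00159888  1.49066848] [ 0.22794541 -0.63966699 -2.26805358] 0.04395168166435925
[0.57940371 0.08287425 0.220384  ] [-1.58182298e+00  1.09835382e-03  1.49067694e+00] [ 0.65619952 -0.21392008 -0.62415779] 0.044041754778740394
[0.57959071 0.08283235 0.21990647] [-1.58243381e+00  1.12417881e-03  1.49061269e+00] [ 0.56806293 -0.57138485 -2.32710323] 0.04396465787776702
```

View pics/w3.png

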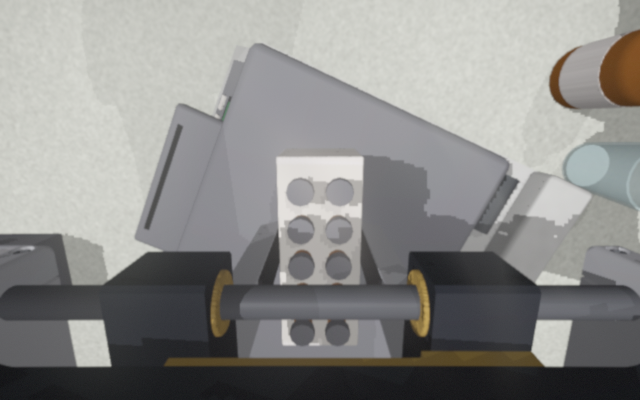

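View pics/s3z.png

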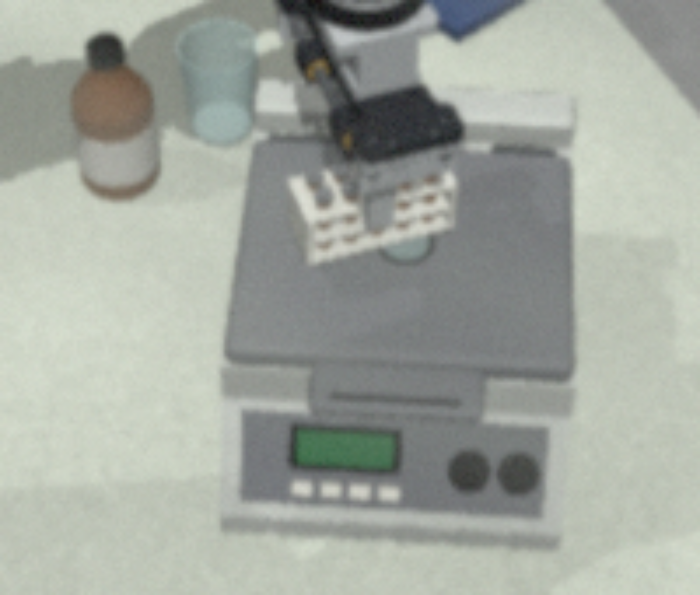

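The rack is held level at 44 mm opening, with its foot about 25 mm below the TCP. I'll carry it to (0.35, 0.18).

Call:
arm_command(series="0.005 0 0 0 -0.02 0 0.03; 0.005 0 0 0 -0.02 0 0.03; 0 0 0 0 -0.01 0 0.03; 0 0 0 0.01 0 0.03 0.03; 0 0 0 0.01 0 0.03 0.03; 0 0 0 0.01 0 0.03 0.03; 0 0 0 0.01 0 0.03 0.03; 0 0 0 0.01 0 0.03 0.03; 0 0 0 0.01 0 0.03 0.03; 0 0 0 0.01 0 0.03 0.03; 0 0 0 0.01 0 0.02 0.03; 0 0 0 0 0 0 0.03")

```text
time: 5.65
tool_pos: [0.3453, 0.1836, 0.2629]
ee_rot: [-1.557, 0.002, 1.489]
wrist_force: [0.6, 0.1, -2.3]
width: 0.044
```

```bash
python3 - <<'E'
from h import *
o=robot.get_obs();print(o['tool_pos'],o['ee_rot'],o['joint_positions'],o['width'])
print(delta([.35,.18,.05]).round(4))
E
```

```text
[0.34534137 0.18356887 0.26289454] [-1.55669421  0.00219616  1.48892034] [ 0.33992681 -0.26474609  1.58268576  0.00390791  1.83741628 -1.14797436] 0.04400184946935953
[-0.0027  0.2128 -0.0079]
```

Call:
arm_command(series="-0.014 0 0 0 0.025 0 0.03; 0 0 0 0 0.03 0 0.03; 0 0 0 0 0.03 0 0.03; 0 0 0 0 0.03 0 0.03; 0 0 0 0 0.03 0 0.03; 0 0 0 0 0.025 0 0.03; 0 0 0 0 0.02 0 0.03; 0 0 0 0 0.01 0 0.03; 0 0 0 0 0 0 0.03")

```text
time: 6.55
tool_pos: [0.3506, 0.1795, 0.0542]
ee_rot: [-1.577, 0.005, 1.487]
wrist_force: [-0.6, -0.6, -2.9]
width: 0.044
```

Call:
arm_command(series="0.006 0 0 0 0.012 0 0.03; 0 0 0 0 0.008 0 0.03; 0 0 0 0 0.004 0 0.03; 0 0 0 0 0 0 0.03")

```text
time: 6.95
tool_pos: [0.3536, 0.1798, 0.0309]
ee_rot: [-1.576, 0.003, 1.487]
wrist_force: [0.1, -0.2, -2.2]
width: 0.0437
```

Call:
arm_command(series="0.005 0 0 0 0.003 0 0.03; 0 0 0 0 0.003 0 0.03; 0 0 0 0 0.002 0 0.03")

```text
time: 7.25
tool_pos: [0.3547, 0.1803, 0.0248]
ee_rot: [-1.573, 0.002, 1.487]
wrist_force: [-6.9, -3.1, 15.1]
width: 0.0438
```

Contact with the bench (15 N up). I'll open and check before retreating.

Call:
arm_command(series="0 0 0 0 -0.001 0 0.07; 0 0 0 0 0 0 0.07; 0 0 0 0 0 0 0.08; 0 0 0 0 0 0 0.08")

```text
time: 7.65
tool_pos: [0.3567, 0.181, 0.0278]
ee_rot: [-1.578, -0.0, 1.487]
wrist_force: [-0.2, 0.4, 1.2]
width: 0.0724
```

```bash
python3 - <<'E'
from h import *
o=robot.get_obs();print(o['tool_pos'],o['wrist_force'],o['width'])
snap('side','s4.png'); snap('wrist','w4.png')
im=cv2.imread('pics/s4.png')[80:270,100:400]; a=cv2.resize(cv2.convertScaleAbs(im,alpha=1.6),None,fx=2.6,fy=2.6); cv2.imwrite('pics/s4z.png',a)
E
```

```text
[0.35669853 0.18104645 0.027782  ] [-0.19677551  0.38206805  1.16183719] 0.0724403222145852
```

View pics/s4z.png

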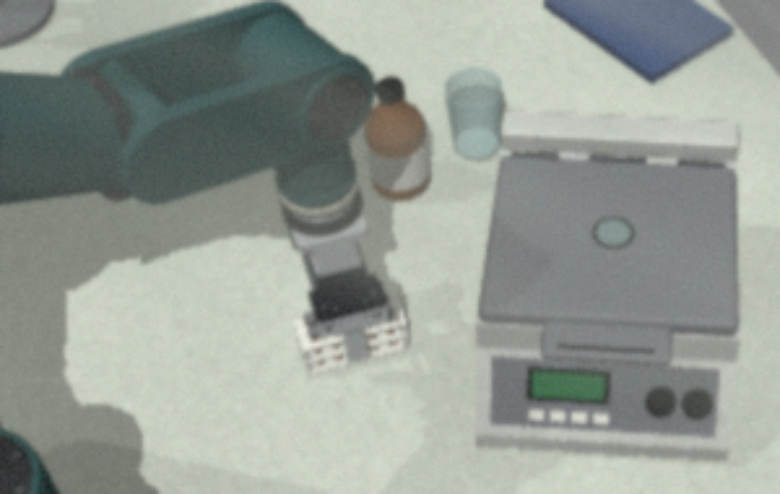

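View pics/w4.png

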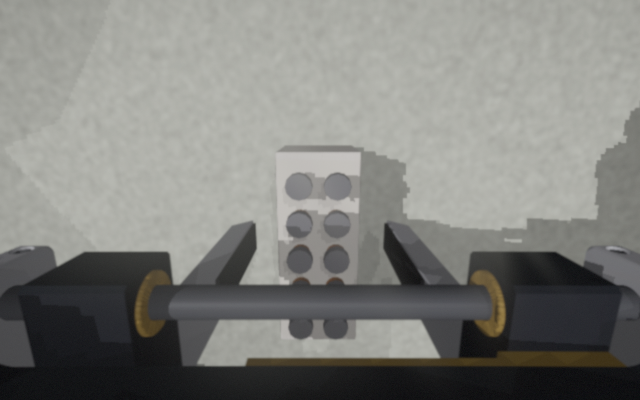

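The rack stands upright and free on the bench. I'll retreat straight up.

Call:
arm_command(series="0 0 0 0 -0.02 0 0.08; 0 0 0 0 -0.03 0 0.08; 0 0 0 0 -0.04 0 0.08; 0 0 0 0 -0.045 0 0.08; 0 0 0 0 -0.045 0 0.06; 0 0 0 0 -0.045 0 0.03; 0 0.14 0 0 -0.03 0 0; 0 0.14 0 0 -0.02 0 0; 0 0.14 0 0 0 0 0; 0 0.14 0 0 0 0 0; 0 0.14 0 0 0 0 0; 0 0.14 0 0 0 0 0")

```text
time: 8.95
tool_pos: [0.3538, 0.1808, 0.3133]
ee_rot: [-1.575, -0.004, 0.614]
wrist_force: [0.0, -0.5, -0.1]
width: 0.0195
```

```bash
python3 - <<'E'
from h import *
o=robot.get_obs();print(o['tool_pos'],o['ee_rot'],o['joint_positions'],o['width'])
im,p=snap('side','s5.png')
for t in('rack_mid','lip','lid'):
  for d in robot.spot_in('side',t)[:2]: print(t,d['score'],towrld(p,d['centre']).round(3))
im=cv2.imread('pics/s5.png')[190:260,270:400]; im=cv2.resize(cv2.convertScaleAbs(im,alpha=1.6),None,fx=6,fy=6,interpolation=cv2.INTER_CUBIC)
for i in range(0,130,10): cv2.putText(im,str(270+i),(i*6,8),0,.3,(0,0,255))
for i in range(0,70,10): cv2.putText(im,str(190+i),(0,i*6+4),0,.3,(0,0,255))
cv2.imwrite('pics/s5z.png',im)
print(p['cx'],p['cy'])
E
```

```text
[0.35379144 0.18075902 0.31325789] [-1.57480735 -0.00410796  0.6138776 ] [ 0.33181005 -0.25315189  1.47432075 -0.00287828  1.91536042 -0.28303842] 0.019489810540537604
rack_mid 0.97 [0.355 0.162 0.045]
lip 0.93 [0.598 0.049 0.158]
lid 0.75 [0.593 0.055 0.166]
319.4150874442874 195.15020264910422
```

View pics/s5z.png

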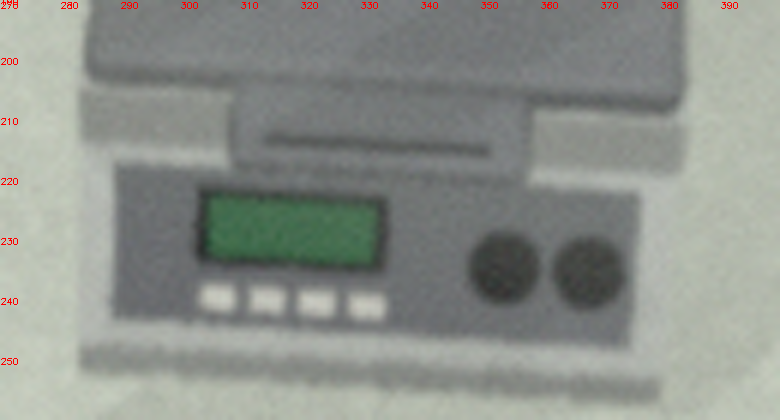

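View pics/s5.png

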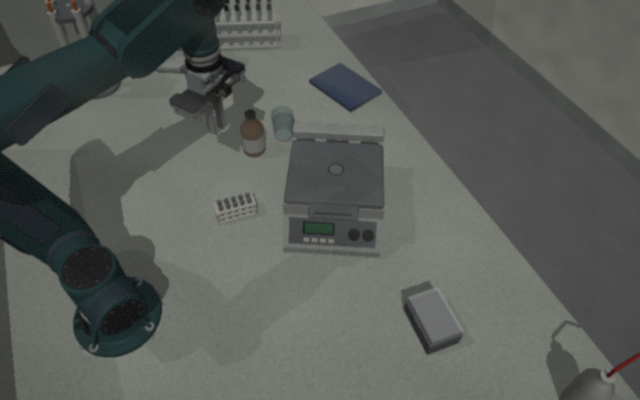

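```bash
python3 - <<'E'
from h import *
p=robot.camera_params('side')
L=px2w(p,[(308.7,218),(357.5,221)],.143); F=px2w(p,[(283.3,252),(380,256.7)],0.0)
for q in(L,F):
    v=q[1]-q[0]; print(q.round(4),'mid',q.mean(0).round(4),np.linalg.norm(v).round(4),'yaw c',np.arctan2(v[1],v[0])+np.pi/2)
y=1.086; 
print('from foot: lip', F.mean(0)+np.r_[np.cos(y),np.sin(y),0]*.008)
E
```

```text
[[ 0.4944 -0.0194  0.143 ]
 [ 0.5969 -0.0755  0.143 ]] mid [ 0.5456 -0.0475  0.143 ] 0.1169 yaw c 1.0701996517021062
[[ 0.4319  0.0058  0.    ]
 [ 0.6551 -0.1111  0.    ]] mid [ 0.5435 -0.0527  0.    ] 0.2519 yaw c 1.0882359101140737
from foot: lip [ 0.54722303 -0.04561005  0.        ]
```

Call:
arm_command(series="0 0 0 -0.0115 0 -0.0445 0; 0 0 0 -0.0115 0 -0.0445 0; 0 0 0 -0.0115 0 -0.0445 0; 0 0 0 -0.0115 0 -0.0445 0; 0 0 0 -0.0115 0 -0.0445 0; 0 0 0 -0.0115 0 -0.0445 0; 0 0 0 -0.0115 0 -0.0445 0; 0 0 0 -0.0115 0 -0.0445 0; 0 0.14 0 0 0 0 0; 0 0.14 0 0 0 0 0; 0 0.14 0 0 0 0 0; 0 0.14 0 0 0 0 0")

```text
time: 10.35
tool_pos: [0.4968, -0.1736, 0.3076]
ee_rot: [-1.566, 0.001, 0.082]
wrist_force: [0.5, 1.1, -0.4]
width: 0.0003
```

```bash
python3 - <<'E'
from h import *
o=robot.get_obs();print(o['tool_pos'],o['ee_rot'],o['joint_positions'],o['width'])
E
```

```text
[ 0.49683812 -0.17356949  0.30760964] [-1.56617655e+00  5.23197694e-04  8.17736069e-02] [-0.44634671  0.0387919   1.22119459  0.00391777  1.88438379 -0.52691575] 0.0002838410640081828
```

Call:
arm_command(series="0 0.142 0 0 0 0 0; 0 0.142 0 0 0 0 0; 0 0.142 0 0 0 0 0; 0 0.142 0 0 0 0 0; 0.137 0 0 0 0 0 0; 0.137 0 0 0 0 0 0; 0.137 0 0 0 0 0 0; 0.137 0 0 0 0 0 0")

```text
time: 11.15
tool_pos: [0.5, -0.1692, 0.3088]
ee_rot: [-1.0, -0.004, -0.482]
wrist_force: [0.5, -0.6, -1.0]
width: 0.0003
```

```bash
python3 - <<'E'
from h import *
o=robot.get_obs();print(o['tool_pos'],o['ee_rot'],o['joint_positions'],o['width'])
E
```

```text
[ 0.49996205 -0.16918784  0.30879638] [-1.00031738 -0.00435721 -0.48196536] [-0.79258387  0.04072971  1.3260006   0.5771599   1.90580331 -0.15378472] 0.0003202906498150821
```

Call:
arm_command(series="0.12 0 0 0 0 0 0; 0.12 0 0 0 0 0 0; 0.11 0 0 0 0 0 0; 0 0 0 0 0 0 0")

```text
time: 11.55
tool_pos: [0.4984, -0.1731, 0.3061]
ee_rot: [-0.634, -0.007, -0.484]
wrist_force: [0.8, -0.5, -0.7]
width: 0.0003
```

```bash
python3 - <<'E'
from h import *
o=robot.get_obs();print(o['tool_pos'],o['ee_rot'],o['joint_positions'],o['width'])
print(delta([.506,-.123,.115]).round(4))
E
```

```text
[ 0.49842789 -0.17309837  0.30605594] [-0.63364318 -0.00742639 -0.48374912] [-0.95891756  0.11865222  1.42040213  0.89156901  1.96424441 -0.27464055] 0.0003173206054280034
[-0.018   0.1516 -0.1255]
```

Call:
arm_command(series="0 0 0 -0.003 0.025 -0.021 0; 0 0 0 -0.003 0.025 -0.021 0; 0 0 0 -0.003 0.025 -0.021 0; 0 0 0 -0.003 0.025 -0.021 0; 0 0 0 -0.003 0.025 -0.021 0; 0 0 0 -0.003 0.025 -0.021 0; 0 0 0 0 0 0 0")

```text
time: 12.25
tool_pos: [0.5088, -0.1266, 0.113]
ee_rot: [-0.658, -0.031, -0.469]
wrist_force: [0.3, -0.1, 0.5]
width: 0.0006
```

```bash
python3 - <<'E'
from h import *
o=robot.get_obs();print(o['tool_pos'],o['ee_rot'],o['joint_positions'],o['wrist_force'])
h=np.array([.468,.884,0]); E=np.array([.545,-.049,.143])
print('h off',h@(np.array(o['tool_pos'])-E))
T=E+.014*h; T[2]=.112; print(T,delta(T).round(4))
snap('side','s6.png'); snap('wrist','w6.png')
im=cv2.imread('pics/s6.png')[130:300,200:440]; cv2.imwrite('pics/s6z.png',cv2.resize(cv2.convertScaleAbs(im,alpha=1.6),None,fx=3.2,fy=3.2))
E
```

```text
[ 0.50878347 -0.1265568   0.11296257] [-0.65763965 -0.03120915 -0.46917271] [-0.88414608  0.20343095  1.71548605  0.8242361   1.64598437 -0.55181216] [ 0.27217272 -0.08161493  0.46578133]
h off -0.08550954268210571
[ 0.551552 -0.036624  0.112   ] [-0.0025  0.0793  0.0602]
```

View pics/s6z.png

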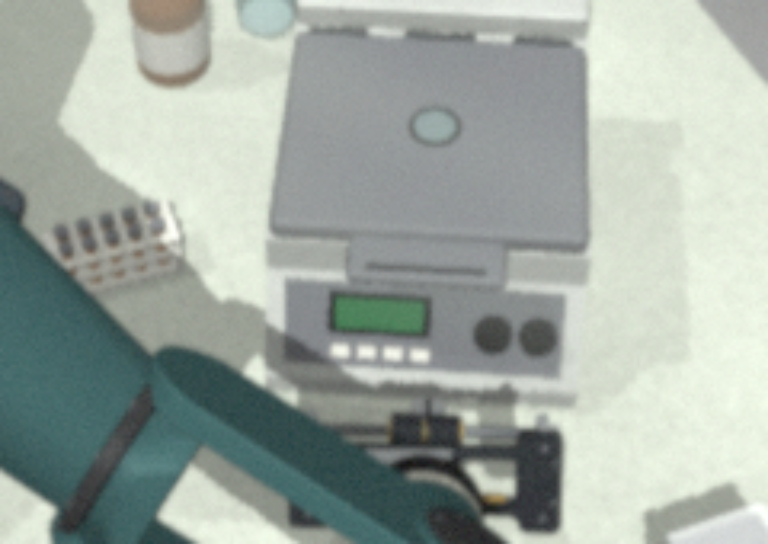

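View pics/w6.png

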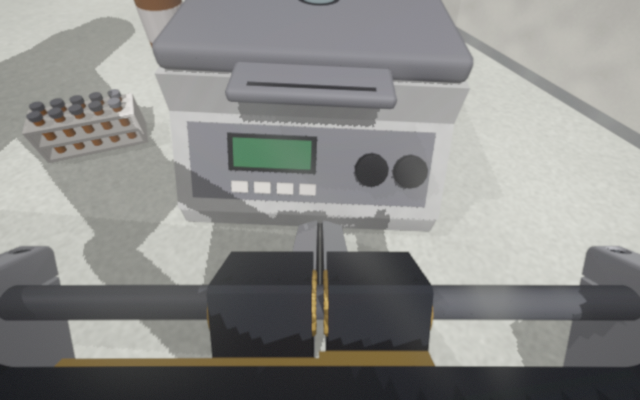

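Wrist view: the closed fingers (col 320) are in front of and below the lip (cols 228–395). I'll slide under it.

Call:
arm_command(series="0 0 0 0 0.016 0.012 0; 0 0 0 0 0.016 0.012 0; 0 0 0 0 0.016 0.012 0; 0 0 0 0 0.016 0.011 0; 0 0 0 0 0.013 0.009 0; 0 0 0 0 0 0 0")

```text
time: 12.95
tool_pos: [0.5636, -0.0504, 0.1316]
ee_rot: [-0.67, -0.075, -0.469]
wrist_force: [-0.5, 0.2, -1.6]
width: 0.0005
```

```bash
python3 - <<'E'
from h import *
o=robot.get_obs();print(o['tool_pos'],o['ee_rot'],o['wrist_force'])
h=np.array([.468,.884,0]); E=np.array([.545,-.049,.143])
print('h off',h@(np.array(o['tool_pos'])-E))
snap('wrist','w7.png')
E
```

```text
[ 0.56364376 -0.05038197  0.13155233] [-0.67037737 -0.07493315 -0.46860944] [-0.49906901  0.15140909 -1.62270291]
h off 0.007503617476099405
```

View pics/w7.png

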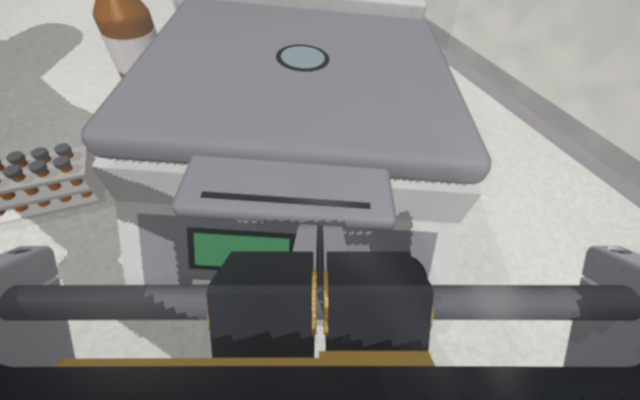

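The fingertips are under the lip and the tool is free (1.6 N). I'll go 10 mm deeper along the finger, then raise gently.

Call:
arm_command(series="0 0 0.03 0 0.006 -0.001 0; 0 0 0.02 0 0.005 0 0; -0.02 0 0 0 -0.004 0.005 0; -0.025 0 0 0 -0.006 0.008 0; -0.025 0 0 0 -0.008 0.010 0; -0.025 0 0 0 -0.008 0.010 0")

```text
time: 13.6
tool_pos: [0.5677, -0.0464, 0.1662]
ee_rot: [-0.776, -0.039, -0.433]
wrist_force: [-0.2, -0.9, -2.1]
width: 0.0003
```

```bash
cat >> h.py <<'E'
H=np.array([.468,.884,0]); E0=np.array([.545,-.049,.143])
def st():
    o=robot.get_obs(); t=np.array(o['tool_pos']); f=-(o['ee_rot'][0])
    c=np.array([H@(t-E0)-.157,t[2]]); d=np.array([np.cos(f),-np.sin(f)]); n=np.array([np.sin(f),np.cos(f)])
    # theta such that edge lies on finger top line (6mm off)
    hg=np.array([.098,.145]); a=c+.006*n-hg
    k=n@a; # edge: -r(cos t, -sin t) +hg ; n.edge = k
    from scipy.optimize import brentq
    g=lambda th: n@(np.array([-.255*np.cos(th+.008),.255*np.sin(th+.008)])) - k
    try: th=brentq(g,-.3,1.4)
    except Exception as e: th=None
    print('t',o['time'],'TCP',t.round(4),'c',c.round(4),'rot',np.round(o['ee_rot'],3),'F',np.round(o['wrist_force'],1),'theta~',th)
    if th: 
        e=hg+np.array([-.255*np.cos(th+.008),.255*np.sin(th+.008)]); print('depth of tip past edge',d@(c-e))
E
python3 - <<'E'
from h import *
st(); snap('wrist','w8.png')
E
```

```text
t 13.6 TCP [ 0.5677 -0.0464  0.1662] c [-0.1441  0.1662] rot [-0.776 -0.039 -0.433] F [-0.2 -0.9 -2.1] theta~ 0.14654962842858438
depth of tip past edge 0.01970681805936823
```

View pics/w8.png

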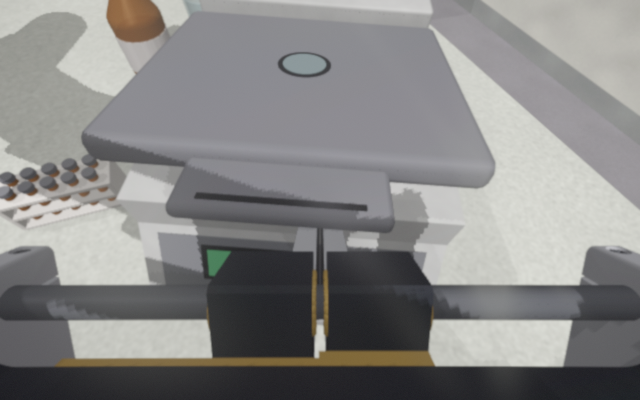

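The lid is rising, with a gap visible and the fingertip about 20 mm under the lip. I'll continue along the arc.

Call:
arm_command(series="-0.025 0 0 0 -0.0065 0.0105 0; -0.025 0 0 0 -0.0065 0.0105 0; -0.025 0 0 0 -0.006 0.011 0; -0.025 0 0 0 -0.006 0.011 0; -0.025 0 0 0 -0.0055 0.0115 0; -0.025 0 0 0 -0.0055 0.0115 0")

```text
time: 14.25
tool_pos: [0.5783, -0.0247, 0.2441]
ee_rot: [-0.932, -0.047, -0.439]
wrist_force: [0.5, -0.3, -0.7]
width: 0.0001
```

```bash
python3 - <<'E'
from h import *
st(); snap('wrist','w9.png')
E
```

```text
t 14.25 TCP [ 0.5783 -0.0247  0.2441] c [-0.12    0.2441] rot [-0.932 -0.047 -0.439] F [ 0.5 -0.3 -0.7] theta~ 0.47829863732907135
depth of tip past edge 0.0206158494304175
```

View pics/w9.png

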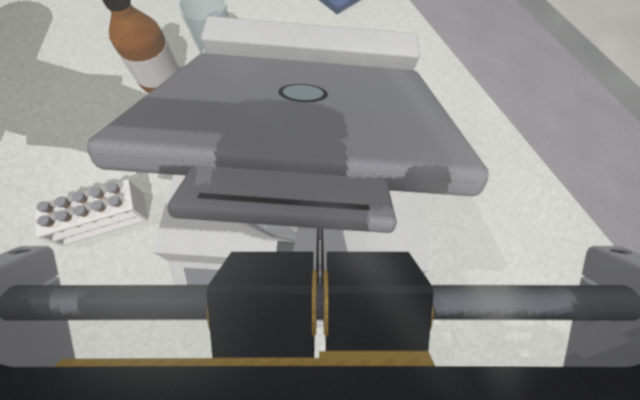

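Call:
arm_command(series="-0.025 0 0 0 -0.0045 0.0115 0; -0.025 0 0 0 -0.0045 0.0115 0; -0.025 0 0 0 -0.004 0.012 0; -0.025 0 0 0 -0.004 0.012 0; -0.025 0 0 0 -0.0035 0.012 0; -0.025 0 0 0 -0.003 0.012 0")

```text
time: 14.9
tool_pos: [0.5963, 0.0208, 0.3071]
ee_rot: [-1.08, -0.048, -0.437]
wrist_force: [-0.1, -0.5, -0.6]
width: 0.0006
```

```bash
python3 - <<'E'
from h import *
st(); snap('wrist','w10.png')
E
```

```text
t 14.9 TCP [0.5963 0.0208 0.3071] c [-0.0713  0.3071] rot [-1.08  -0.048 -0.437] F [-0.1 -0.5 -0.6] theta~ 0.8066059537704898
depth of tip past edge 0.023311383319908292
```

View pics/w10.png

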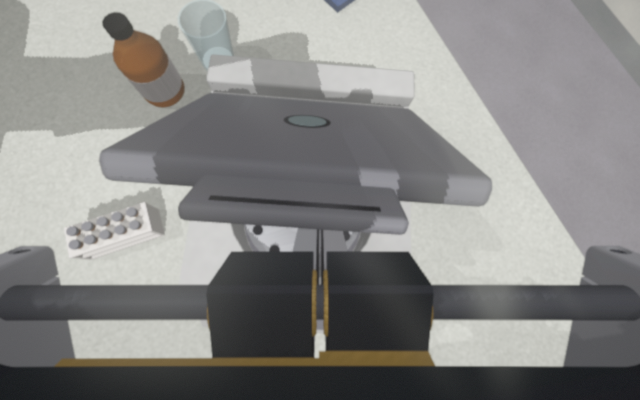

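Call:
arm_command(series="-0.03 0 0 0 -0.003 0.012 0; -0.03 0 0 0 -0.003 0.012 0; -0.03 0 0 0 -0.0025 0.012 0; -0.03 0 0 0 -0.002 0.012 0; -0.03 0 0 0 -0.002 0.008 0")

```text
time: 15.45
tool_pos: [0.6137, 0.066, 0.3435]
ee_rot: [-1.227, -0.044, -0.432]
wrist_force: [0.4, -1.0, -0.6]
width: 0.0006
```

```bash
python3 - <<'E'
from h import *
st(); snap('wrist','w11.png');snap('side','s11.png')
E
```

```text
t 15.45 TCP [0.6137 0.066  0.3435] c [-0.0232  0.3435] rot [-1.227 -0.044 -0.432] F [ 0.4 -1.  -0.6] theta~ 1.056611020464673
depth of tip past edge 0.023924711114783833
```

View pics/w11.png

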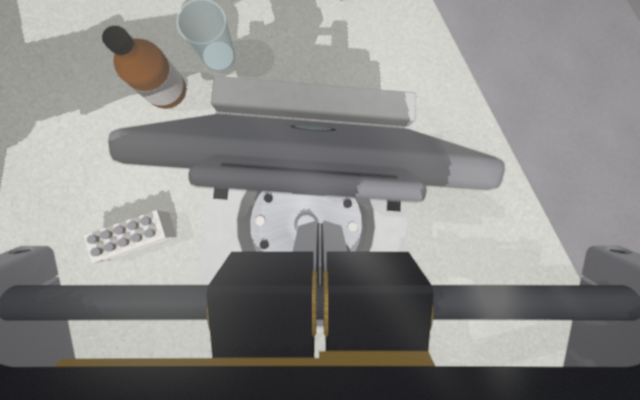

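View pics/s11.png

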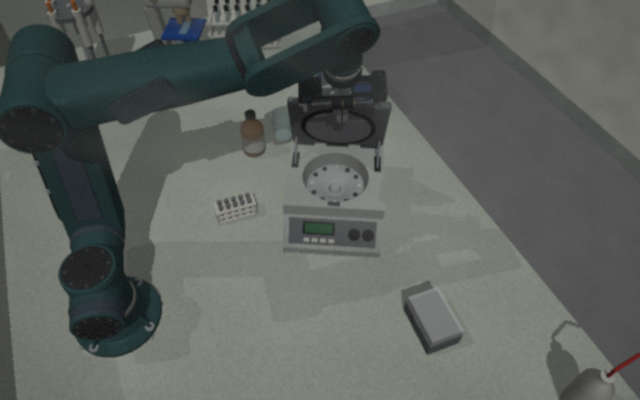

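The lid has left the fingers and is swinging up on its struts. I'll back away to the front.

Call:
arm_command(series="0 0 0 0 -0.01 -0.028 0; 0 0 0 0 -0.01 -0.028 0; 0 0 0 0 -0.01 -0.028 0; 0 0 0 0 -0.01 -0.028 0; 0 0 0 0 -0.01 -0.028 0; 0 0 0 0 -0.01 -0.028 0; 0 0 0 0 0 0 0; 0 0 0 0 0 0 0; 0 0 0 0 0 0 0; 0 0 0 0 0 0 0; 0 0 0 0 0 0 0; 0 0 0 0 0 0 0")

```text
time: 16.75
tool_pos: [0.5345, -0.0999, 0.3351]
ee_rot: [-1.213, -0.033, -0.423]
wrist_force: [0.3, -0.1, -0.5]
width: 0.0004
```

Call:
arm_command(series="0 0 0 0 0 0 0; 0 0 0 0 0 0 0; 0 0 0 0 0 0 0; 0 0 0 0 0 0 0; 0 0 0 0 0 0 0; 0 0 0 0 0 0 0; 0 0 0 0 0 0 0; 0 0 0 0 0 0 0; 0 0 0 0 0 0 0; 0 0 0 0 0 0 0; 0 0 0 0 0 0 0; 0 0 0 0 0 0 0")

```text
time: 17.95
tool_pos: [0.5349, -0.0987, 0.3354]
ee_rot: [-1.213, -0.033, -0.42]
wrist_force: [-0.3, 0.1, 0.2]
width: 0.0003
```

```bash
python3 - <<'E'
from h import *
st(); snap('wrist','w12.png');im,p=snap('side','s12.png')
for t in('rack_mid','reagent','beaker','tipbox'):
  for d in robot.spot_in('side',t)[:1]: print(t,d['score'],towrld(p,d['centre']).round(3))
snap('top','t12.png')
a=cv2.imread('pics/s12.png');b=cv2.imread('pics/t12.png')
cv2.imwrite('pics/b12.png',cv2.resize(np.vstack([a[:,100:500],b[60:260,100:500]]),None,fx=1,fy=1))
E
```

```text
t 17.95 TCP [ 0.5349 -0.0987  0.3354] c [-0.2057  0.3354] rot [-1.213 -0.033 -0.42 ] F [-0.3  0.1  0.2] theta~ 0.22560394513704948
depth of tip past edge -0.1425574670667986
rack_mid 0.9 [0.352 0.165 0.043]
beaker 0.58 [0.604 0.446 0.077]
tipbox 0.64 [ 0.656 -0.345  0.068]
```

View pics/b12.png

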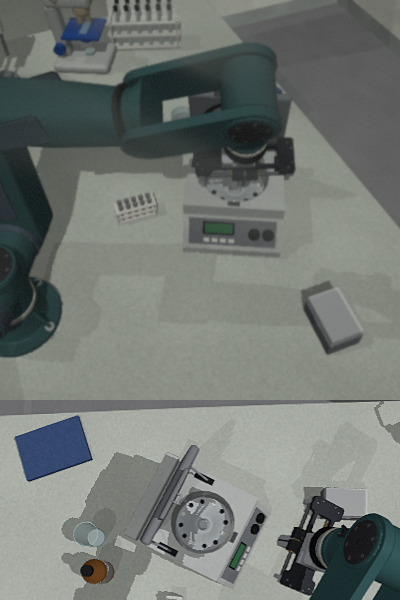

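View pics/w12.png

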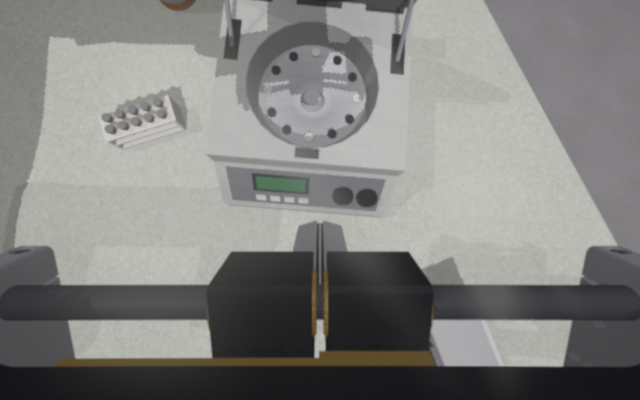

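The lid stands nearly upright in the top view, and the rack, bottle, beaker and tip box look undisturbed. I'll wait 1 s and check that nothing is moving.

Call:
arm_command(series="0 0 0 0 -0.01 0 0; 0 0 0 0 0 0 0; 0 0 0 0 0 0 0; 0 0 0 0 0 0 0; 0 0 0 0 0 0 0; 0 0 0 0 0 0 0; 0 0 0 0 0 0 0; 0 0 0 0 0 0 0; 0 0 0 0 0 0 0; 0 0 0 0 0 0 0; 0 0 0 0 0 0 0; 0 0 0 0 0 0 0")

```text
time: 19.5
tool_pos: [0.533, -0.102, 0.3456]
ee_rot: [-1.213, -0.033, -0.42]
wrist_force: [0.2, 0.3, 0.1]
width: 0.0006
```

```bash
python3 - <<'E'
from h import *
im,p=snap('top','t13.png'); b=cv2.imread('pics/t12.png'); d=cv2.absdiff(im,b).max(2)
print('lid area diff', np.percentile(d[100:230,215:370],[50,95,99.5]), 'max px >40:',(d[100:250,215:350]>40).sum())
# lid angle: lip edge location near top: zoom
z=cv2.resize(cv2.convertScaleAbs(im[90:260,150:390],alpha=1.5),None,fx=3.2,fy=3.2,interpolation=cv2.INTER_CUBIC); cv2.imwrite('pics/t13z.png',z)
# predicted lip corner pixels for theta 1.31 and 1.1
K=np.array([[p['fx'],0,p['cx']],[0,p['fy'],p['cy']],[0,0,1.]]);Ei=np.linalg.inv(p['extrinsics'])
for th in(1.1,1.22,1.31):
  for s in(-.06,.06):
    a=.098-.255*np.cos(th); zz=.145+.255*np.sin(th)
    w=E0+H*(a+.157)+s*np.array([.884,-.468,0]); w[2]=zz
    c=Ei@np.r_[w,1]; q=cv2.projectPoints(np.array([[c[0],-c[1],-c[2]]]),np.zeros(3),np.zeros(3),K,np.array(p['distortion']))[0].ravel()
    print(th,s,q.round(1),((q-[150,90])*3.2).round())
E
```

```text
lid area diff [ 1.  4. 49.] max px >40: 157
1.1 -0.06 [285.3 191.6] [433. 325.]
1.1 0.06 [310.7 141.3] [514. 164.]
1.22 -0.06 [272.6 185. ] [392. 304.]
1.22 0.06 [298.5 134.2] [475. 141.]
1.31 -0.06 [262.8 179.9] [361. 288.]
1.31 0.06 [289.  128.8] [445. 124.]
```

View pics/t13z.png

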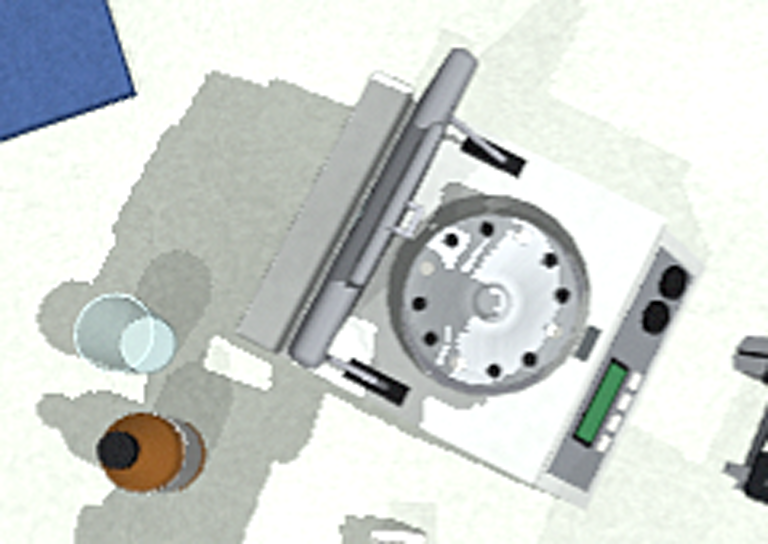

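The lip corners, at about (355,288) and (440,124) in the zoom, match 1.31 rad. I'll do one more stillness check and then hand in.

Call:
arm_command(series="0 0 0 0 0 0 0; 0 0 0 0 0 0 0; 0 0 0 0 0 0 0; 0 0 0 0 0 0 0; 0 0 0 0 0 0 0")

```text
time: 20.05
tool_pos: [0.533, -0.102, 0.3457]
ee_rot: [-1.213, -0.033, -0.42]
wrist_force: [0.6, -0.1, 0.5]
width: 0.0004
```

```bash
python3 - <<'E'
from h import *
im,p=snap('top','t14.png'); b=cv2.imread('pics/t13.png'); d=cv2.absdiff(im,b).max(2)
print((d[100:250,170:350]>40).sum(), d[100:250,170:350].max())
for t in('reagent','beaker','tipbox','rack_mid'):
  for q in robot.spot_in('top',t)[:1]: print(t,q['score'],towrld(p,q['centre']).round(3))
if (d[100:250,170:350]>40).sum()<40: print(robot.close_job())
E
```

```text
1 48
reagent 0.81 [0.489 0.373 0.105]
beaker 0.82 [0.602 0.429 0.055]
tipbox 0.83 [ 0.675 -0.341  0.068]
rack_mid 0.84 [0.36  0.17  0.047]
the job is handed in; nothing more can be done
None
```

I lifted the rack off the lid and set it down upright on the bench at about (0.355, 0.18). Then I raised the lid by its front lip with the closed fingers to about 1.05 rad, and the struts carried it open. I backed the arm clear and handed the job in at about 20 s of the 61 s allowed; no verdict is reported.

- **Lid:** in the last top views the lip corners match the fully open position (1.31 rad). Two pictures 0.5 s apart showed no movement.
- **Rack:** it looks upright and free in the pictures.
- **Bottle and beaker:** the last top-view readings are within about 5 mm of those at the start.
- **Tip box:** the top-view readings differ by about 24 mm (y −0.320 at the start, −0.341 at the end), close to the 30 mm limit. The gripper partly covered the box in the later top view. The side view 2 s before the end agreed with its start within about 5 mm, and the arm never came near the box.
- **Other disagreements:** the rack's position differed by about 7 mm between the top and wrist cameras before the grasp, which did not affect it. An earlier top-view comparison showed 157 changed pixels near the lid. I took these for arm shadows or the lid settling, and the next comparison showed only 1. One side-camera check did not find the bottle, but the top camera did.

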